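Load the fruit mill's feed carriage and hold its index plunger out

ROBOT

A 6-joint arm with a two-finger parallel gripper is mounted at the origin on the work surface. World frame = base frame: x ahead of the robot, y to its left, z up, the work surface at z = 0. Lengths are in m, angles in rad, forces in N, time in s.
With the tool pointing down it reaches from about 0.35 to 0.775 m from the base axis. Payload 7.3 kg.
Tool frame: the origin (TCP) lies midway between the tips of the shut fingers; the grasp point (between the pads) lies 19 mm behind it (robot.tcp_to_grasp is the distance from the TCP to the grasp point, in m); z points along the fingers, y is the line along which they close (so a half turn about z gives the same grasp; the last joint's range is limited). The gripper opens to 92 mm and grips with 3 to 60 N. Pads are 19 mm wide; open, the fingers measure 130 mm over their backs; the gripper's body (75 mm by 190 mm) begins 47 mm behind the grasp point.
Start: joints at [-1.271, 0.342, 1.524, -0, 1.275, -0.146], TCP at [0.226, -0.474, 0.227] pointing down, gripper open.
Joint ranges: [-2.53, 2.53], [-0.77, 2.02], [0.04, 2.7], [-1, 4.14], [0.28, 2.66], [-3.11, 3.11]. Speed limits (rad/s): [2.57, 2.57, 3.14, 3.14, 3.14, 3.14].

INTERFACE

Orientations are given as [roll, pitch, yaw] about the fixed x, y, z axes, in that order (R = Rz(yaw) Ry(pitch) Rx(roll)).
In Python, from cell import readout, cams, ticket, robot gives the robot as it stands. The module is installed in compiled form; this text tells all that it offers.
- The arm moves only by the tool jog_arm, never from a script. Its argument "plan" is a list of rows, each a list of 5 numbers: the shift along the world's x, y, z each as a share of 0.08 m, from -1 to 1, then the turn about the world's z as a share of 90 degrees, from -1 to 1, then the opening, from -1 (shut) to 1 (fully open). A call has 1 to 12 rows; each row is the pose to reach, as a shift and turn from the pose commanded when the call began; what a row does not reach only later rows make up. A row lasts 1/10 s, in which the tool goes at most 50 mm and 8.59 degrees, less where a joint would pass 70% of its speed; a pose out of reach is approached as far as the arm can. A call with a number of a shift or a turn outside -1 to 1 is refused whole. A call with a gripper value outside its range is refused whole. The fingers move at their own pace and stop on an object; "squeeze" is the grip in N (left out, the last holds). Time passes only in rows, so rows that repeat a pose let the fingers close. It gives the time, the measured TCP pose, the force, the opening and the grip force at its end, in the units of the state.
- readout.observe(): the state, without advancing time (a new reading comes with each control period).
- cams.read_camera(name): name is "scene" or "top" or "wrist"; returns the picture (480x640x3 uint8, blue, green, red); there is no depth.
- cams.calibration(name): a dict with "K" (3x3 intrinsics, pixels), "k1" (the pictures are not rectified: a ray, as slopes to the right and down, at radius r is drawn at 1 + k1 r^2 times it, then the intrinsics apply), "world_from_camera" (4x4, takes a point from camera to world coordinates). Camera axes: x right, y down, z forward; pixel columns grow to the right and rows downward; lengths in m; the calibration is good to about 2 mm. A picture is of the moment at which its call begins: read the wrist's pose just before it. calibration takes no time and is no camera call; for the wrist camera it gives the pose at the moment of the call.
- ticket.hand_in(): hands the job in; it is judged then, once.
The state is a dict: "time": time; "qpos": joint angles; "qvel": joint speeds; "joint_efforts": joint torques, N m; "tool_pos": TCP position; "tool_rot": TCP orientation; "contact_force": force on the tool from outside, world axes, zero at the start; "torque": the same for the moment, N m; "opening": finger opening in m; "grip_force": force on a finger pad.
Only numpy, scipy, OpenCV 4.12 (cv2) and the standard library are available. Lean on these libraries where they do the work, as an engineer would, in place of code of your own. Each camera call takes 0.05 s, during which the arm holds its last target. There are 200 camera calls.

TASK

Take the two red apples from the chopping board and lower them gently, without dropping or banging them, one into each of the two bays of the steel feed carriage; leave the green apple on the board and everything else where it stands. Then pull the carriage's sprung index plunger up by its red knob as far as it goes, so that the pin is clear of its seat hole, and keep it there: the program finishes while you are still holding the plunger up.

Things in the scene. Friction and masses are not known exactly. Their poses are not given: they have to be found in the camera images.
- carriage: fixed feed carriage: grey base plate 12 mm thick, 220 mm wide in y, from x = -165 to +85 mm; on it an open steel tub, 150 (x) by 204 mm (y) outside, 5 mm walls, rim 81 mm above the table, split by a blue partition (5 mm, as high as the rim) into two bays side by side in y; the plunger's arch stands at x = -130 mm. Origin under the tub's centre at table height, z up
- bay_left (a point): centre of the inner floor of the bay at the carriage's +y side, 16 mm above the table; the bay is 140 mm (x) by 97 mm (y) inside and 65 mm deep; axes as the carriage's
- bay_right (a point): centre of the inner floor of the bay at the carriage's -y side, same size
- plunger (a joint): lift of the sprung index plunger in m: 0 = seated in its hole, 0.020 = pulled fully up to its stop. It slides straight up; a spring pulls it back down: 9 N when seated, 15 N at the stop, so it drops back when let go. It counts as fully up from 0.0165
- knob_mid (a point): middle of the plunger's red knob, an upright cylinder of 27 mm diameter and 24 mm height on the brass sleeve; the point is 90 mm above the table when seated (knob from 78 to 102 mm) and rises with the plunger. Beside the knob nothing stands higher than 59 mm, nearest the tub's wall 55 mm away from the knob's axis in +x
- seat_hole (a point): mouth of the 14 mm seat hole in the aluminium flange, 24 mm above the table, straight below the knob; the 10 mm steel pin reaches 10 mm into it when seated and stands 10 mm above it when fully up. A blue arch over it (102 mm wide in y, 26 mm in x, top 59 mm above the table) carries a brass sleeve, 22 mm diameter, up to 76 mm
- board: fixed wooden chopping board 300 mm (its x) by 200 mm (its y), 20 mm thick; origin under its centre, z up. The three apples stand on it in a row along its x, about 90 mm apart (at least 75 mm), up to 25 mm to either side in y
- apple_a_mid (a point): middle of one red apple (27 mm above its underside)
- apple_b_mid (a point): middle of the other red apple
- apple_green_mid (a point): middle of the green apple
- apple_a: loose red apple, 54 mm diameter at mid-height, 51 mm tall and a thin 9 mm stem (look only), about 80 g; origin under its centre, z up its stem
- apple_b: the other loose red apple, alike; either may go in either bay
- apple_green: green apple of the same size: stays on the board
- cup: loose steel cup, 64 mm diameter, 70 mm tall, origin under its centre: bystander
- wrench: loose wrench lying on the table: bystander
- brush: loose brush lying on the table: bystander
Things that resemble listed ones, but are neither listed nor needed, are in the scene too. What is shaped like the apple_b but blue is not meant.

How it is judged:
On the way, in this order (a step that is already met when the one before it is completed fails the run):
1. one red apple lies at rest in each bay, let go, while the plunger is still seated (((x of apple_a_mid in the frame of bay_left between -0.062 and 0.062 m and y of apple_a_mid in the frame of bay_left between -0.04 and 0.04 m and z of apple_a_mid in the frame of bay_left between 0.01 and 0.036 m and linear speed of each of apple_a, apple_b below 0.03 m/s and contact force between the fingers and apple_a below 0.05 N and x of apple_b_mid in the frame of bay_right between -0.062 and 0.062 m and y of apple_b_mid in the frame of bay_right between -0.04 and 0.04 m and z of apple_b_mid in the frame of bay_right between 0.01 and 0.036 m and contact force between the fingers and apple_b below 0.05 N) or (x of apple_a_mid in the frame of bay_right between -0.062 and 0.062 m and y of apple_a_mid in the frame of bay_right between -0.04 and 0.04 m and z of apple_a_mid in the frame of bay_right between 0.01 and 0.036 m and linear speed of each of apple_a, apple_b below 0.03 m/s and contact force between the fingers and apple_a below 0.05 N and x of apple_b_mid in the frame of bay_left between -0.062 and 0.062 m and y of apple_b_mid in the frame of bay_left between -0.04 and 0.04 m and z of apple_b_mid in the frame of bay_left between 0.01 and 0.036 m and contact force between the fingers and apple_b below 0.05 N)) and value of joint plunger below 0.004 m), for 0.2 s.
2. the plunger is held fully up (value of joint plunger above 0.0165 m and contact force between the fingers and carriage above 2 N), for 0.3 s.
At the end, for the whole second after the job is handed in: one red apple lies at rest in each bay (its middle inside the bay's walls and less than 36 mm above the bay's floor, untouched by the fingers), the plunger is held by the fingers at least 16.5 mm up of its 20 mm, and the green apple is still on the board (all of step 2 and ((x of apple_a_mid in the frame of bay_left between -0.062 and 0.062 m and y of apple_a_mid in the frame of bay_left between -0.04 and 0.04 m and z of apple_a_mid in the frame of bay_left between 0.01 and 0.036 m and linear speed of each of apple_a, apple_b below 0.03 m/s and contact force between the fingers and apple_a below 0.05 N and x of apple_b_mid in the frame of bay_right between -0.062 and 0.062 m and y of apple_b_mid in the frame of bay_right between -0.04 and 0.04 m and z of apple_b_mid in the frame of bay_right between 0.01 and 0.036 m and contact force between the fingers and apple_b below 0.05 N) or (x of apple_a_mid in the frame of bay_right between -0.062 and 0.062 m and y of apple_a_mid in the frame of bay_right between -0.04 and 0.04 m and z of apple_a_mid in the frame of bay_right between 0.01 and 0.036 m and linear speed of each of apple_a, apple_b below 0.03 m/s and contact force between the fingers and apple_a below 0.05 N and x of apple_b_mid in the frame of bay_left between -0.062 and 0.062 m and y of apple_b_mid in the frame of bay_left between -0.04 and 0.04 m and z of apple_b_mid in the frame of bay_left between 0.01 and 0.036 m and contact force between the fingers and apple_b below 0.05 N)) and z of apple_green_mid in the frame of board above 0.035 m); the arm keeps its last pose, push and grip.
It fails at once if a red apple is banged or pressed into the carriage (contact over 20 N) (contact force between any of apple_a, apple_b and carriage above 20 N).
It fails at once if a red apple is dropped (falls loose faster than 0.6 m/s, a drop of some 20 mm) ((linear speed of apple_a above 0.6 m/s and contact force between the fingers and apple_a below 0.05 N) or (linear speed of apple_b above 0.6 m/s and contact force between the fingers and apple_b below 0.05 N)).
It fails at once if the green apple is moved by more than 30 mm (distance of apple_green_mid from where it was at the start of the episode above 0.03 m).
It fails at once if a bystander is moved by more than 30 mm or tipped over (distance of any of cup, wrench, brush from where it was at the start of the episode above 0.03 m or angle between cup's own z axis and vertical above 0.4 rad).
It also fails if it takes over 72 s, if anything falls off the work surface, if the arm or the gripper's body presses on something with over 40 N, if the wrist force passes 120 N, or if a joint passes its speed limit or range.

## Working session

There is one attempt and no reset: what is moved stays moved. The work goes in short steps, Python scripts to look and compute and a tool call to move; the robot and the scene stay as the last step left them, time stands still between calls to the robot, and variables do not carry over. Pictures are saved under pics/ and viewed, at most 10 in all, crops included, and the job is handed in when it is done.

Besides the shell and the picture viewer there is one more tool, called after "Request:" as name([rows], argument=value, ...), one row to a line, values as JSON. jog_arm: Moves the arm, as the interface text tells. Shift numbers are shares of 0.08 m and turn numbers shares of 90 degrees, none past 1 either way. Its arguments: {"type":"object","properties":{"plan":{"type":"array"},"squeeze":{"type":"number"}},"required":["plan"]}

```bash
mkdir -p pics
cat > h.py <<'E'
import numpy as np, cv2
from cell import readout, cams, ticket, robot
def ray(c,u,v):
    K=np.array(c["K"]);T=np.array(c["world_from_camera"])
    p=cv2.undistortPoints(np.array([[[u,v]]],float),K,np.array([c["k1"],0,0,0.]))[0,0]
    return T[:3,3],T[:3,:3]@np.array([p[0],p[1],1])
def atz(c,u,v,z):
    o,d=ray(c,u,v); return o+d*(z-o[2])/d[2]
def tri(obs):
    A=np.zeros((3,3));b=np.zeros(3)
    for c,u,v in obs:
        o,d=ray(c,u,v);d=d/np.linalg.norm(d);P=np.eye(3)-np.outer(d,d);A+=P;b+=P@o
    x=np.linalg.solve(A,b)
    return x
def proj(c,X):
    T=np.linalg.inv(np.array(c["world_from_camera"]));K=np.array(c["K"])
    p=cv2.projectPoints(np.array([X],float),cv2.Rodrigues(T[:3,:3])[0],T[:3,3],K,np.array([c["k1"],0,0,0.]))[0]
    return p[0,0]
E
python3 - <<'E'
from h import *
for n in ["top","scene"]:
    cv2.imwrite(f"pics/{n}0.png",cams.read_camera(n)); c=cams.calibration(n); print(n,np.round(c["world_from_camera"],3).tolist(),c["k1"])
s=readout.observe(); print(s["tool_pos"],s["tool_rot"],s["opening"],s["contact_force"])
E
```

```text
top [[0.006, -0.986, 0.165, 0.424], [-1.0, -0.008, -0.012, -0.033], [0.014, -0.165, -0.986, 0.964], [0.0, 0.0, 0.0, 1.0]] -0.07931079029725865
scene [[0.654, 0.517, -0.553, 1.116], [0.756, -0.428, 0.495, -0.532], [0.019, -0.742, -0.671, 0.755], [0.0, 0.0, 0.0, 1.0]] 0.03809910502800936
[ 0.22628837 -0.47332662  0.2261309 ] [-3.14025257e+00 -2.13925008e-04  4.45780206e-01] 0.0917618962677982 [ 0.31446716 -0.55444701  0.33045791]
```

View pics/top0.png

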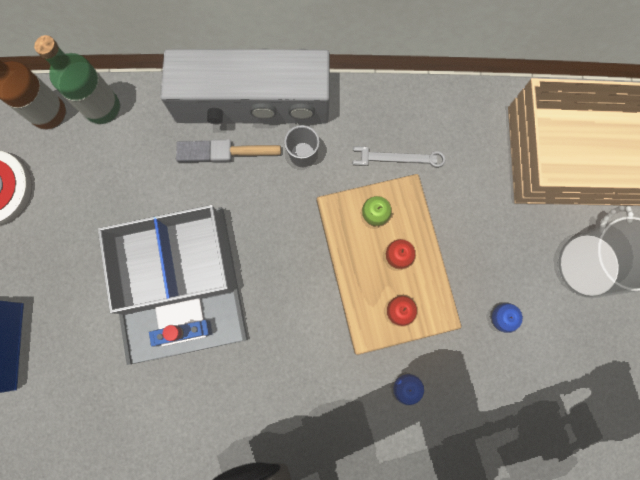

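View pics/scene0.png

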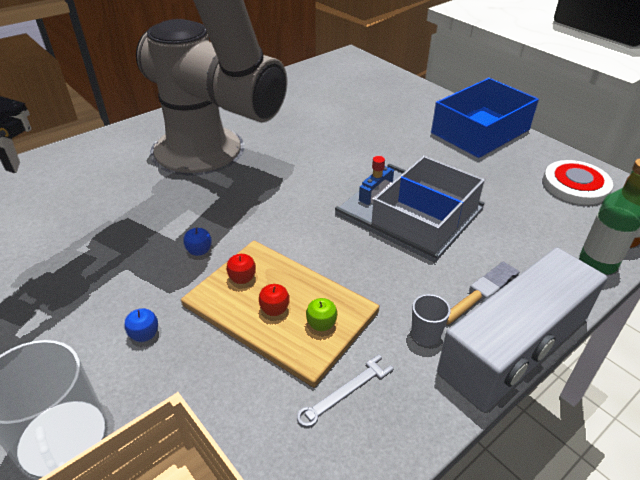

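The top view shows the red apples at (401,254) and (402,310) and the green one at (377,211). The blue apples at (508,318) and (409,389) are off the board and not meant. The carriage tub is near (168,259) and its red knob at (171,333). The red and white dish at far left is also not the knob. I'll enlarge these areas to confirm and measure.

Run:
```python
import cv2,numpy as np
t=cv2.imread("pics/top0.png");s=cv2.imread("pics/scene0.png")
def crop(i,x,y,w,h,f):
    o=cv2.resize(i[y:y+h,x:x+w],None,fx=f,fy=f,interpolation=cv2.INTER_CUBIC)
    for k in range(0,w,20):
        cv2.putText(o,str(x+k),(k*f,8),0,.3,(0,255,255),1);cv2.line(o,(k*f,10),(k*f,16),(0,255,255),1)
    for k in range(0,h,20):
        cv2.putText(o,str(y+k),(0,k*f+4),0,.3,(0,255,255),1)
    return o
a=np.hstack([crop(t,90,195,160,175,3),crop(t,350,190,100,175,3)])
b=np.hstack([crop(s,330,145,160,110,3),crop(s,220,235,120,110,3)])
cv2.imwrite("pics/ct.png",a);cv2.imwrite("pics/cs.png",b)
```

```text
(no output)
```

View pics/ct.png

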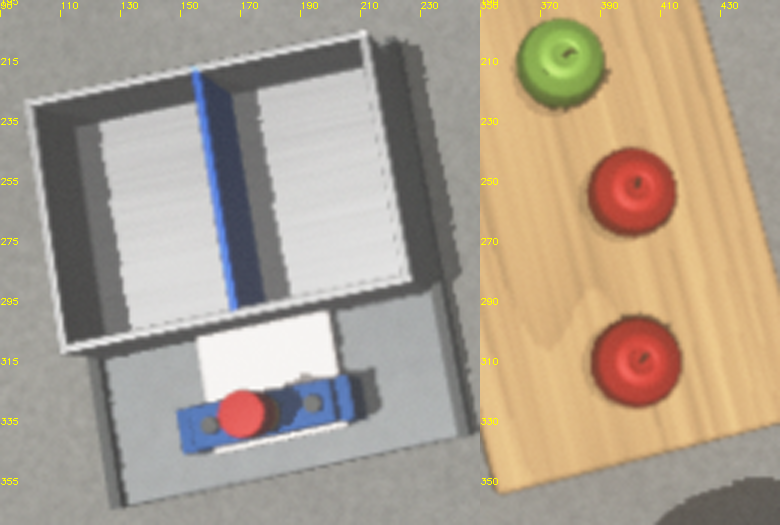

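View pics/cs.png

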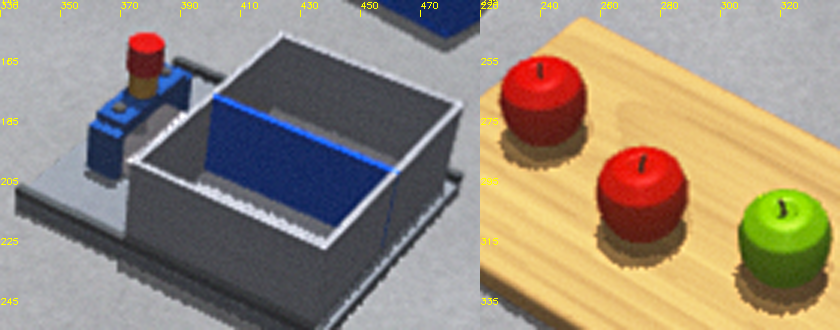

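Run:
```python
from h import *
t=cams.calibration("top");s=cams.calibration("scene")
P={"A":(99,229.3,484,179.7),"B":(212.3,205.7,439,227),"C":(227.3,288.3,374.3,199),"D":(111.3,312.3,423.3,157),"knobtop":(170.7,333,379,159.3),
"r1":(400.7,254,274,300),"r2":(402,310.3,241,268.7),"g":(377,211,321.3,314.3)}
R={}
for k,(a,b,c,d) in P.items():
    X=tri([(t,a,b),(s,c,d)]);R[k]=X
    print(k,X.round(4),(proj(t,X)-(a,b)).round(1),(proj(s,X)-(c,d)).round(1))
A,B,C,D=[R[k] for k in "ABCD"]
print("sizes",np.linalg.norm(A-B),np.linalg.norm(C-D),np.linalg.norm(A-D),np.linalg.norm(B-C))
# rigid fit to rim corners + knob
M=np.array([[.075,.102],[.075,-.102],[-.075,-.102],[-.075,.102],[-.13,0]]);W=np.array([A,B,C,D,R["knobtop"]])[:,:2]
m,w=M.mean(0),W.mean(0);U,S,V=np.linalg.svd((M-m).T@(W-w));Ro=V.T@U.T;tr=w-Ro@m
print("yaw",np.degrees(np.arctan2(Ro[1,0],Ro[0,0])),"orig",tr,"res",(W-(M@Ro.T+tr)).round(4).tolist())
for n,p in dict(left=(0,.051),right=(0,-.051),knob=(-.13,0)).items(): print(n,(Ro@p+tr).round(4))
for n in ("r1","r2","g"): print(n,"dist",np.hypot(*R[n][:2]))
for n,(u,v) in dict(r1=(400.7,254),r2=(402,310.3),g=(377,211)).items(): print(n,atz(t,u,v,.047).round(4))
```

```text
A [0.6063 0.3516 0.0762] [-0.9 -0.8] [-1.   0.3]
B [0.6499 0.1538 0.079 ] [-1.4 -1.3] [-1.7  0.4]
C [0.5056 0.1222 0.077 ] [-1.3 -1. ] [-1.3  0.2]
D [0.462  0.3199 0.0741] [-0.8 -0.7] [-0.8  0.2]
knobtop [0.4287 0.2095 0.0971] [-1.1 -0.9] [-1.   0.2]
r1 [ 0.5718 -0.1803  0.043 ] [-0.9 -0.6] [-1.1  0. ]
r2 [ 0.4712 -0.181   0.0436] [-0.8 -0.5] [-0.9 -0. ]
g [ 0.6502 -0.1386  0.0439] [-0.8 -0.6] [-1.1  0.1]
sizes 0.20264533558070433 0.20253058626718834 0.14772619008951077 0.14773200717673693
yaw 12.363118974622287 orig [0.55588738 0.23696642] res [[-0.001, -0.001], [-0.0011, 0.0004], [0.0011, 0.0009], [0.0012, -0.0006], [-0.0002, 0.0003]]
left [0.545  0.2868]
right [0.5668 0.1871]
knob [0.4289 0.2091]
r1 dist 0.5995336901717094
r2 dist 0.504786794712753
g dist 0.6648047615145857
r1 [ 0.57   -0.1812  0.047 ]
r2 [ 0.4701 -0.1818  0.047 ]
g [ 0.6483 -0.1397  0.047 ]
```

The enlarged crops confirm two red apples on the board next to the green one, and the red knob over the blue arch on the carriage. The measurements agree with the text on rim height, tub size and knob height. I'm moving above the nearer red apple, r2.

Request:
jog_arm([
  [0.76,0.91,-0.2,-0.05,1],
  [0.76,0.91,-0.2,-0.05,1],
  [0.76,0.91,-0.2,-0.05,1],
], squeeze=12)

```text
time: 0.4
tool_pos: [0.2891, -0.3965, 0.2095]
tool_rot: [-3.137, -0.001, 0.371]
contact_force: [0.0, -0.3, 0.8]
opening: 0.0917
grip_force: 0.0
```

Request:
jog_arm([
  [0.76,0.91,-0.2,-0.05,1],
  [0.76,0.91,-0.2,-0.05,1],
  [0.76,0.91,-0.2,-0.05,1],
])

```text
time: 0.7
tool_pos: [0.3497, -0.3244, 0.1938]
tool_rot: [-3.138, -0.0, 0.294]
contact_force: [-0.6, -0.6, 0.5]
opening: 0.0919
grip_force: 0.0
```

Request:
jog_arm([
  [0.76,0.91,-0.2,-0.05,1],
  [0.76,0.91,-0.2,-0.05,1],
  [0.76,0.91,-0.2,-0.05,1],
])

```text
time: 1.0
tool_pos: [0.4104, -0.2523, 0.1779]
tool_rot: [-3.139, 0.0, 0.215]
contact_force: [-0.1, -0.4, -0.6]
opening: 0.0917
grip_force: 0.0
```

Request:
jog_arm([
  [0.76,0.91,-0.2,-0.05,1],
  [0.76,0.91,-0.2,-0.05,1],
  [0.76,0.91,-0.2,-0.05,1],
  [0.76,0.91,-0.2,-0.05,1],
  [0.76,0.91,-0.2,-0.05,1],
])

```text
time: 1.5
tool_pos: [0.4691, -0.184, 0.1629]
tool_rot: [3.141, 0.0, 0.131]
contact_force: [0.4, -0.5, -0.3]
opening: 0.0918
grip_force: 0.0
```

Run:
```python
from h import *
s=readout.observe(); print(s["tool_pos"],s["tool_rot"],s["contact_force"])
c=cams.calibration("wrist"); i=cams.read_camera("wrist"); cv2.imwrite("pics/w1.png",i)
print(np.round(c["world_from_camera"],3).tolist())
for X in [(.4705,-.1815,.047),(.571,-.181,.047),(.649,-.139,.047)]: print(proj(c,X))
```

```text
[ 0.46908457 -0.18396937  0.16289976] [3.14088835e+00 2.35687971e-04 1.30748290e-01] [ 0.44495992 -0.49165469 -0.31065783]
[[0.13, -0.959, -0.253, 0.537], [-0.992, -0.125, -0.033, -0.176], [0.0, 0.255, -0.967, 0.321], [0.0, 0.0, 0.0, 1.0]]
[313.86647265 235.05025367]
[333.90637554  77.08480217]
[280.83573313 -66.91480622]
```

View pics/w1.png

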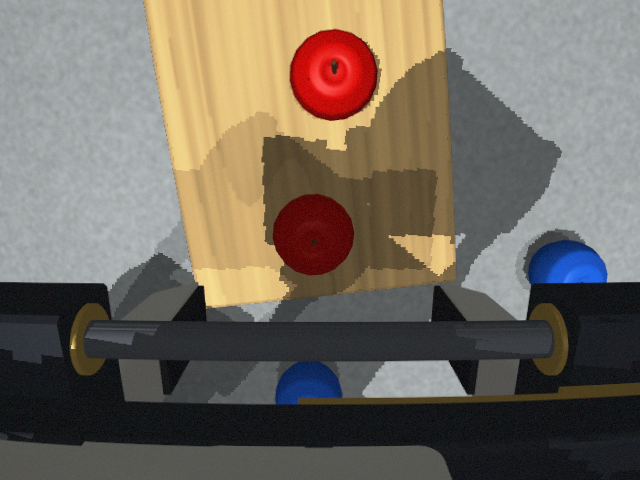

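The wrist view shows r2 at (313,234) and r1 at (333,75), within 2 px of the projections. I'm descending to grasp r2.

Request:
jog_arm([
  [0.02,0.03,-0.5,0,1],
  [0.02,0.03,-0.85,0,1],
  [0.02,0.03,-0.85,0,1],
])

```text
time: 1.85
tool_pos: [0.4685, -0.1802, 0.092]
tool_rot: [-3.138, 0.006, 0.13]
contact_force: [-0.8, -0.1, -0.2]
opening: 0.0919
grip_force: 0.0
```

Request:
jog_arm([
  [0,0,-0.3,0,1],
  [0,0,-0.6,0,1],
  [0,0,-0.81,0,1],
  [0,0,-0.81,0,1],
  [0,0,-0.81,0,-0.5],
  [0,0,-0.81,0,-0.5],
  [0,0,-0.81,0,-0.5],
  [0,0,-0.81,0,-0.5],
  [0,0,-0.81,0,-0.5],
  [0,0,-0.81,0,-0.5],
  [0,0,-0.81,0,-0.5],
  [0,0,-0.81,0,-0.5],
])

```text
time: 3.05
tool_pos: [0.4714, -0.1801, 0.0303]
tool_rot: [3.141, -0.0, 0.132]
contact_force: [0.2, 0.6, 5.3]
opening: 0.0525
grip_force: 12.0
```

Request:
jog_arm([
  [0,0,0.2,0,-0.5],
  [0,0,0.6,0,-0.5],
  [0,0,1,0,-0.5],
  [0,0,1,0,-0.5],
])

```text
time: 3.45
tool_pos: [0.4733, -0.1812, 0.1134]
tool_rot: [3.137, -0.006, 0.132]
contact_force: [-0.2, -0.0, -0.2]
opening: 0.053
grip_force: 12.0
```

Request:
jog_arm([
  [0.15,0.4,0.5,0.17,-0.5],
  [0.15,0.8,0.5,0.17,-0.5],
  [0.15,0.97,0.5,0.17,-0.5],
])

```text
time: 3.75
tool_pos: [0.483, -0.1004, 0.1498]
tool_rot: [-3.141, -0.0, 0.402]
contact_force: [0.0, -0.5, -1.1]
opening: 0.0528
grip_force: 12.0
```

Request:
jog_arm([
  [0.15,0.5,0,0.17,-0.5],
  [0.15,0.97,0,0.17,-0.5],
  [0.15,0.97,0,0.17,-0.5],
])

```text
time: 4.05
tool_pos: [0.494, -0.0215, 0.1483]
tool_rot: [-3.138, 0.002, 0.67]
contact_force: [0.4, 0.0, -1.3]
opening: 0.0529
grip_force: 12.0
```

Request:
jog_arm([
  [0.15,0.5,0,0.17,-0.5],
  [0.15,0.97,0,0.17,-0.5],
  [0.15,0.97,0,0.17,-0.5],
])

```text
time: 4.35
tool_pos: [0.5064, 0.0553, 0.1485]
tool_rot: [-3.139, 0.001, 0.936]
contact_force: [-0.0, 0.3, -1.3]
opening: 0.0529
grip_force: 12.0
```

Request:
jog_arm([
  [0.15,0.5,0,0.17,-0.5],
  [0.15,0.97,0,0.17,-0.5],
  [0.15,0.97,0,0.17,-0.5],
])

```text
time: 4.65
tool_pos: [0.5188, 0.1323, 0.1487]
tool_rot: [-3.14, 0.0, 1.202]
contact_force: [-0.3, -0.0, -1.2]
opening: 0.0526
grip_force: 12.0
```

Request:
jog_arm([
  [0.15,0.5,0,0.17,-0.5],
  [0.15,0.97,0,0.17,-0.5],
  [0.15,0.97,0,0.17,-0.5],
])

```text
time: 4.95
tool_pos: [0.5311, 0.2095, 0.1488]
tool_rot: [-3.14, -0.0, 1.468]
contact_force: [-0.3, -0.4, -1.8]
opening: 0.0528
grip_force: 12.0
```

Request:
jog_arm([
  [0.15,0.5,0,0.17,-0.5],
  [0.15,0.9,0,0.17,-0.5],
  [0.15,0.97,0,0.17,-0.5],
  [0.15,0.97,0,0.17,-0.5],
  [0.15,0.97,0,0.17,-0.5],
])

```text
time: 5.45
tool_pos: [0.5433, 0.2834, 0.1494]
tool_rot: [-3.14, 0.001, 1.73]
contact_force: [-0.6, 0.7, -1.1]
opening: 0.0523
grip_force: 12.0
```

Run:
```python
from h import *
s=readout.observe(); print(s["tool_pos"],s["tool_rot"],s["opening"],s["qpos"])
cv2.imwrite("pics/t2.png",cams.read_camera("top"))
```

```text
[0.54327928 0.28341952 0.14935998] [-3.14037798e+00  1.12711444e-03  1.72980503e+00] 0.052320751951603815 [ 3.56290374e-01  5.67820807e-01  1.37773262e+00 -9.31325135e-04
  1.19745141e+00  1.97622654e-01]
```

View pics/t2.png

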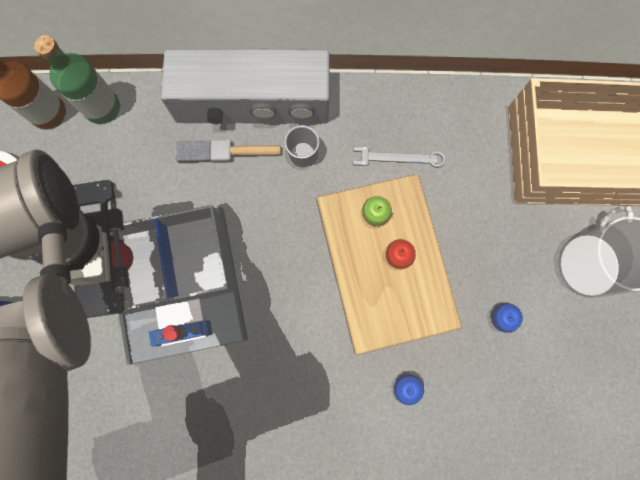

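The top view shows r2 held over the left bay, with nothing else disturbed. I'm lowering it.

Request:
jog_arm([
  [0.02,0.04,-0.3,0.037,-0.5],
  [0.02,0.04,-0.6,0.037,-0.5],
  [0.02,0.04,-0.9,0.037,-0.5],
  [0.02,0.04,-1,0.037,-0.5],
  [0.02,0.04,-1,0.037,-0.5],
])

```text
time: 6.0
tool_pos: [0.5444, 0.2874, 0.069]
tool_rot: [-3.139, 0.001, 1.79]
contact_force: [-0.0, 0.7, -0.3]
opening: 0.0528
grip_force: 12.0
```

Request:
jog_arm([
  [0,0,-0.1,0,-0.5],
  [0,0,-0.2,0,-0.5],
  [0,0,-0.28,0,-0.5],
  [0,0,-0.35,0,-0.5],
  [0,0,-0.4,0,-0.5],
  [0,0,-0.44,0,-0.5],
  [0,0,-0.44,0,-0.5],
])

```text
time: 6.7
tool_pos: [0.5446, 0.2887, 0.0342]
tool_rot: [-3.141, 0.0, 1.792]
contact_force: [0.1, 0.1, -1.1]
opening: 0.0529
grip_force: 12.0
```

Request:
jog_arm([
  [0,0,-0.02,0,-0.5],
  [0,0,-0.04,0,-0.5],
  [0,0,-0.06,0,-0.5],
  [0,0,-0.075,0,-0.5],
  [0,0,-0.085,0,-0.5],
  [0,0,-0.085,0,-0.5],
  [0,0,-0.085,0,-0.5],
])

```text
time: 7.4
tool_pos: [0.5448, 0.2887, 0.028]
tool_rot: [3.141, -0.0, 1.792]
contact_force: [0.2, -0.2, -0.6]
opening: 0.053
grip_force: 12.0
```

Request:
jog_arm([
  [0,0,-0.01,0,-0.5],
  [0,0,-0.017,0,-0.5],
  [0,0,-0.017,0,-0.5],
  [0,0,-0.017,0,0.5],
  [0,0,-0.017,0,0.5],
  [0,0,-0.017,0,0.5],
  [0,0,-0.017,0,0.5],
])

```text
time: 8.1
tool_pos: [0.5449, 0.2887, 0.0267]
tool_rot: [3.141, -0.0, 1.792]
contact_force: [-0.2, -0.6, -0.3]
opening: 0.0688
grip_force: 0.0
```

Request:
jog_arm([
  [0,0,0.15,0,0.5],
  [0,0,0.5,0,0.5],
  [0,0,1,0,0.5],
  [0,0,1,0,0.5],
])

```text
time: 8.5
tool_pos: [0.548, 0.29, 0.1133]
tool_rot: [3.13, -0.002, 1.792]
contact_force: [0.2, -0.1, 0.8]
opening: 0.069
grip_force: 0.0
```

Request:
jog_arm([
  [0,0,0.4,0,1],
  [0,0,0.8,0,1],
  [0,0,0.8,0,1],
])

```text
time: 8.8
tool_pos: [0.5471, 0.2896, 0.1761]
tool_rot: [3.132, -0.001, 1.792]
contact_force: [0.3, 1.3, -0.1]
opening: 0.0883
grip_force: 0.0
```

Request:
jog_arm([
  [0.05,-0.5,0,-0.17,1],
  [0.05,-0.98,0,-0.17,1],
  [0.05,-0.98,0,-0.17,1],
])

```text
time: 9.1
tool_pos: [0.5487, 0.2065, 0.1705]
tool_rot: [-3.141, 0.002, 1.519]
contact_force: [-0.6, 0.3, 0.4]
opening: 0.0915
grip_force: 0.0
```

Request:
jog_arm([
  [0.05,-0.5,0,-0.17,1],
  [0.05,-0.98,0,-0.17,1],
  [0.05,-0.98,0,-0.17,1],
])

```text
time: 9.4
tool_pos: [0.5528, 0.1287, 0.1704]
tool_rot: [-3.141, 0.001, 1.253]
contact_force: [-0.1, 0.3, 0.3]
opening: 0.0921
grip_force: 0.0
```

Request:
jog_arm([
  [0.05,-0.5,0,-0.17,1],
  [0.05,-0.98,0,-0.17,1],
  [0.05,-0.98,0,-0.17,1],
])

```text
time: 9.7
tool_pos: [0.557, 0.0509, 0.1704]
tool_rot: [3.141, 0.001, 0.987]
contact_force: [-1.3, 1.1, 0.4]
opening: 0.0917
grip_force: 0.0
```

Request:
jog_arm([
  [0.05,-0.5,0,-0.17,1],
  [0.05,-0.98,0,-0.17,1],
  [0.05,-0.98,0,-0.17,1],
])

```text
time: 10.0
tool_pos: [0.5612, -0.0272, 0.1705]
tool_rot: [3.141, 0.0, 0.721]
contact_force: [0.1, 0.7, -0.5]
opening: 0.0919
grip_force: 0.0
```

Request:
jog_arm([
  [0.05,-0.5,0,-0.17,1],
  [0.05,-0.98,0,-0.17,1],
  [0.05,-0.98,0,-0.17,1],
])

```text
time: 10.3
tool_pos: [0.5653, -0.1054, 0.1704]
tool_rot: [3.141, -0.0, 0.454]
contact_force: [-0.7, 0.6, 0.1]
opening: 0.0919
grip_force: 0.0
```

Request:
jog_arm([
  [0.05,-0.5,0,-0.17,1],
  [0.05,-0.98,0,-0.17,1],
  [0.05,-0.98,0,-0.17,1],
  [0.05,-0.98,0,-0.17,1],
  [0.05,-0.98,0,-0.17,1],
])

```text
time: 10.8
tool_pos: [0.5691, -0.1795, 0.1704]
tool_rot: [-3.141, 0.0, 0.194]
contact_force: [0.3, 0.8, -0.6]
opening: 0.0916
grip_force: 0.0
```

Run:
```python
from h import *
s=readout.observe(); print(s["tool_pos"],s["tool_rot"],s["opening"])
c=cams.calibration("wrist"); i=cams.read_camera("wrist"); t=cams.read_camera("top")
o=np.hstack([cv2.resize(i,(480,360)),cv2.resize(t[195:375,90:250],(320,360))]); cv2.imwrite("pics/w3.png",o)
for X in [(.571,-.181,.047),(.649,-.139,.047)]: print(proj(c,X)*.75)
```

```text
[ 0.56905015 -0.1795331   0.17042539] [-3.14063841e+00  2.03884116e-04  1.93865554e-01] 0.09164721147841919
[240.21927558 174.37649277]
[209.42378552  77.56810278]
```

View pics/w3.png

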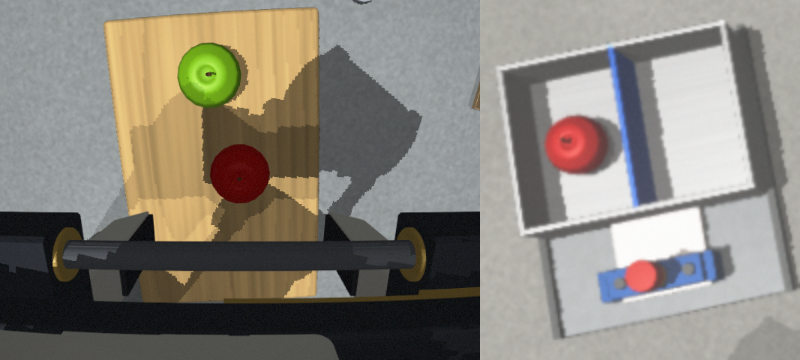

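The first apple rests in the left bay. In the wrist view r1 is at (240,174), as predicted. I'm descending and grasping it.

Request:
jog_arm([
  [0.02,-0.015,-0.5,0,1],
  [0.02,-0.015,-1,0,1],
  [0.02,-0.015,-1,0,1],
  [0.02,-0.015,-1,0,1],
])

```text
time: 11.3
tool_pos: [0.5706, -0.1821, 0.091]
tool_rot: [-3.141, 0.001, 0.191]
contact_force: [0.1, -0.7, 0.2]
opening: 0.0917
grip_force: 0.0
```

Request:
jog_arm([
  [0,0,-0.3,0,1],
  [0,0,-0.6,0,1],
  [0,0,-0.75,0,1],
  [0,0,-0.75,0,1],
  [0,0,-0.75,0,-0.5],
  [0,0,-0.75,0,-0.5],
  [0,0,-0.75,0,-0.5],
  [0,0,-0.75,0,-0.5],
  [0,0,-0.75,0,-0.5],
  [0,0,-0.75,0,-0.5],
  [0,0,-0.75,0,-0.5],
  [0,0,-0.75,0,-0.5],
])

```text
time: 12.5
tool_pos: [0.5705, -0.1828, 0.0308]
tool_rot: [3.141, -0.0, 0.19]
contact_force: [-0.3, 1.3, 3.2]
opening: 0.0529
grip_force: 12.0
```

Request:
jog_arm([
  [0,0,0.2,0,-0.5],
  [0,0,0.6,0,-0.5],
  [0,0,1,0,-0.5],
  [0,0,1,0,-0.5],
])

```text
time: 12.9
tool_pos: [0.5728, -0.1841, 0.1149]
tool_rot: [3.137, -0.007, 0.19]
contact_force: [0.3, 0.6, -0.4]
opening: 0.0526
grip_force: 12.0
```

Request:
jog_arm([
  [-0.01,0.4,0.5,0.2,-0.5],
  [-0.01,0.8,0.5,0.2,-0.5],
  [-0.01,0.925,0.5,0.2,-0.5],
])

```text
time: 13.2
tool_pos: [0.5694, -0.1064, 0.1507]
tool_rot: [-3.141, -0.001, 0.509]
contact_force: [-0.4, -0.4, -1.2]
opening: 0.0524
grip_force: 12.0
```

Request:
jog_arm([
  [-0.01,0.4,0,0.2,-0.5],
  [-0.01,0.8,0,0.2,-0.5],
  [-0.01,0.925,0,0.2,-0.5],
])

```text
time: 13.5
tool_pos: [0.5679, -0.0326, 0.1492]
tool_rot: [-3.139, 0.001, 0.822]
contact_force: [-1.1, -0.1, -0.6]
opening: 0.0528
grip_force: 12.0
```

Request:
jog_arm([
  [-0.01,0.4,0,0.2,-0.5],
  [-0.01,0.8,0,0.2,-0.5],
  [-0.01,0.925,0,0.2,-0.5],
])

```text
time: 13.8
tool_pos: [0.5675, 0.0408, 0.1496]
tool_rot: [-3.14, 0.0, 1.134]
contact_force: [0.1, 0.2, -0.6]
opening: 0.0528
grip_force: 12.0
```

Request:
jog_arm([
  [-0.01,0.4,0,0.2,-0.5],
  [-0.01,0.8,0,0.2,-0.5],
  [-0.01,0.925,0,0.2,-0.5],
])

```text
time: 14.1
tool_pos: [0.567, 0.1144, 0.1498]
tool_rot: [-3.141, 0.0, 1.447]
contact_force: [0.2, -0.3, -1.3]
opening: 0.0527
grip_force: 12.0
```

Request:
jog_arm([
  [-0.01,0.4,0,0.2,-0.5],
  [-0.01,0.8,0,0.2,-0.5],
  [-0.01,0.925,0,0.2,-0.5],
  [-0.01,0.925,0,0.2,-0.5],
  [-0.01,0.925,0,0.2,-0.5],
  [-0.01,0.925,0,0.2,-0.5],
])

```text
time: 14.7
tool_pos: [0.5666, 0.1854, 0.1504]
tool_rot: [-3.141, 0.001, 1.757]
contact_force: [0.1, 0.2, -0.9]
opening: 0.0525
grip_force: 12.0
```

Request:
jog_arm([
  [0,0.01,-0.3,0.02,-0.5],
  [0,0.01,-0.6,0.02,-0.5],
  [0,0.01,-0.9,0.02,-0.5],
  [0,0.01,-1,0.02,-0.5],
  [0,0.01,-1,0.02,-0.5],
])

```text
time: 15.2
tool_pos: [0.5659, 0.1869, 0.0696]
tool_rot: [-3.139, 0.0, 1.79]
contact_force: [-0.9, -0.2, -0.9]
opening: 0.0526
grip_force: 12.0
```

Request:
jog_arm([
  [0,0,-0.1,0,-0.5],
  [0,0,-0.2,0,-0.5],
  [0,0,-0.28,0,-0.5],
  [0,0,-0.35,0,-0.5],
  [0,0,-0.4,0,-0.5],
  [0,0,-0.44,0,-0.5],
  [0,0,-0.44,0,-0.5],
  [0,0,-0.44,0,-0.5],
])

```text
time: 16.0
tool_pos: [0.5665, 0.1879, 0.0355]
tool_rot: [3.141, 0.0, 1.792]
contact_force: [0.4, 0.4, -0.5]
opening: 0.0525
grip_force: 12.0
```

Another 8.3 mm down to TCP 0.0272, then release.

Request:
jog_arm([
  [0,0,-0.03,0,-0.5],
  [0,0,-0.06,0,-0.5],
  [0,0,-0.08,0,-0.5],
  [0,0,-0.09,0,-0.5],
  [0,0,-0.1,0,-0.5],
  [0,0,-0.105,0,-0.5],
  [0,0,-0.105,0,-0.5],
  [0,0,-0.105,0,-0.5],
])

```text
time: 16.8
tool_pos: [0.5664, 0.1879, 0.027]
tool_rot: [3.141, 0.0, 1.792]
contact_force: [0.1, -0.2, -0.2]
opening: 0.0527
grip_force: 12.0
```

Request:
jog_arm([
  [0,0,0,0,0.5],
  [0,0,0,0,0.5],
  [0,0,0,0,0.5],
  [0,0,0,0,0.5],
  [0,0,0,0,0.5],
])

```text
time: 17.3
tool_pos: [0.5664, 0.1879, 0.027]
tool_rot: [3.141, 0.0, 1.792]
contact_force: [0.4, 0.3, 0.3]
opening: 0.0687
grip_force: 0.0
```

Request:
jog_arm([
  [0,0,0.15,0,0.5],
  [0,0,0.5,0,0.5],
  [0,0,1,0,0.5],
  [0,0,1,0,0.5],
])

```text
time: 17.7
tool_pos: [0.5697, 0.1887, 0.1134]
tool_rot: [3.131, 0.0, 1.792]
contact_force: [-0.3, 0.3, 0.6]
opening: 0.0689
grip_force: 0.0
```

Request:
jog_arm([
  [0,0,0.4,0,0.5],
  [0,0,0.8,0,0.5],
  [0,0,0.8,0,0.5],
  [0,0,0.8,0,0.5],
])

```text
time: 18.1
tool_pos: [0.5666, 0.188, 0.172]
tool_rot: [3.14, 0.0, 1.792]
contact_force: [0.3, -0.6, 0.6]
opening: 0.0691
grip_force: 0.0
```

Request:
jog_arm([
  [-0.3,0.13,0,-0.5,0.5],
  [-0.6,0.13,0,-0.5,0.5],
  [-0.86,0.13,0,-0.5,0.5],
  [-0.86,0.13,0,-0.5,0.5],
  [-0.86,0.13,0,-0.5,0.5],
  [-0.86,0.13,0,-0.5,0.5],
])

```text
time: 18.7
tool_pos: [0.4967, 0.1981, 0.1698]
tool_rot: [-3.14, 0.002, 1.002]
contact_force: [-0.5, 0.2, 0.0]
opening: 0.0687
grip_force: 0.0
```

Request:
jog_arm([
  [-0.3,0.13,0,-0.5,0.5],
  [-0.6,0.13,0,-0.5,0.5],
  [-0.86,0.13,0,-0.5,0.5],
  [-0.86,0.13,0,-0.5,0.5],
  [-0.86,0.13,0,-0.5,0.5],
  [-0.86,0.13,0,-0.5,0.5],
  [-0.86,0.13,0,-0.5,0.5],
  [-0.86,0.13,0,-0.5,0.5],
])

```text
time: 19.5
tool_pos: [0.4283, 0.2085, 0.1703]
tool_rot: [3.141, 0.002, 0.222]
contact_force: [0.6, -0.5, -0.4]
opening: 0.069
grip_force: 0.0
```

Run:
```python
from h import *
s=readout.observe(); print(s["tool_pos"],s["tool_rot"],s["opening"])
c=cams.calibration("wrist"); i=cams.read_camera("wrist"); t=cams.read_camera("scene")
o=np.hstack([cv2.resize(i,(480,360)),cv2.resize(t[140:320,330:490],(320,360))]); cv2.imwrite("pics/w4.png",o)
print(proj(c,(.4289,.2091,.102))*.75)
```

```text
[0.42829854 0.20854834 0.1702502 ] [3.14139870e+00 1.67044182e-03 2.22426056e-01] 0.06902289099710747
[237.31845143 192.5183805 ]
```

View pics/w4.png

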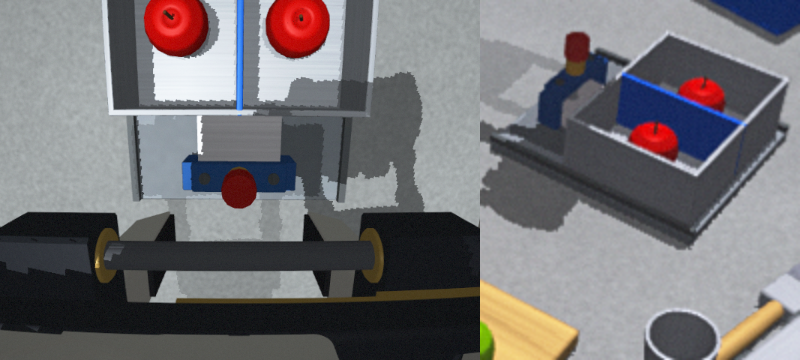

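Both red apples lie in their bays, and the knob is at (239,190) under the tool, within about 2 mm of the prediction. I'm descending to grip it.

Request:
jog_arm([
  [0.02,0,-0.4,0,0.5],
  [0.02,0,-0.7,0,0.5],
  [0.02,0,-1,0,0.5],
  [0.02,0,-1,0,0.5],
  [0.02,0,-1,0,0.5],
])

```text
time: 20.1
tool_pos: [0.4304, 0.2087, 0.0912]
tool_rot: [3.141, 0.001, 0.221]
contact_force: [-0.5, -0.8, 0.2]
opening: 0.0691
grip_force: 0.0
```

Request:
jog_arm([
  [0,0,-0.15,0,0.5],
  [0,0,-0.22,0,0.5],
  [0,0,-0.22,0,0.5],
  [0,0,-0.22,0,0.5],
])

```text
time: 20.5
tool_pos: [0.4308, 0.2088, 0.0741]
tool_rot: [3.142, -0.001, 0.221]
contact_force: [0.9, 0.4, 0.2]
opening: 0.0688
grip_force: 0.0
```

Request:
jog_arm([
  [0,0,0,0,-1],
  [0,0,0,0,-1],
  [0,0,0,0,-1],
  [0,0,0,0,-1],
  [0,0,0,0,-1],
  [0,0,0,0,-1],
  [0,0,0,0,-1],
  [0,0,0,0,-1],
], squeeze=50)

```text
time: 21.3
tool_pos: [0.4303, 0.209, 0.0734]
tool_rot: [-3.141, -0.0, 0.221]
contact_force: [-0.8, 3.4, 0.5]
opening: 0.026
grip_force: 50.0
```

Request:
jog_arm([
  [0,0,0.04,0,-1],
  [0,0,0.08,0,-1],
  [0,0,0.12,0,-1],
  [0,0,0.16,0,-1],
  [0,0,0.19,0,-1],
  [0,0,0.22,0,-1],
  [0,0,0.24,0,-1],
  [0,0,0.24,0,-1],
  [0,0,0.24,0,-1],
], squeeze=60)

```text
time: 22.2
tool_pos: [0.4302, 0.209, 0.0913]
tool_rot: [-3.141, 0.001, 0.221]
contact_force: [3.9, 5.9, -14.9]
opening: 0.0258
grip_force: 60.0
```

Request:
jog_arm([
  [0,0,0.01,0,-1],
  [0,0,0.02,0,-1],
  [0,0,0.03,0,-1],
  [0,0,0.03,0,-1],
  [0,0,0.03,0,-1],
  [0,0,0.03,0,-1],
  [0,0,0.03,0,-1],
])

```text
time: 22.9
tool_pos: [0.4302, 0.209, 0.0935]
tool_rot: [-3.141, 0.001, 0.221]
contact_force: [5.4, 5.1, -16.3]
opening: 0.0258
grip_force: 60.0
```

Run:
```python
from h import *
s=readout.observe(); print(s["tool_pos"],s["contact_force"],s["opening"])
t=cams.read_camera("scene"); cv2.imwrite("pics/s5.png",cv2.resize(t[135:285,330:530],(800,600),interpolation=cv2.INTER_CUBIC))
```

```text
[0.43022359 0.20897849 0.0934914 ] [  5.43284584   5.13650262 -16.31224113] 0.025809665875110882
```

View pics/s5.png

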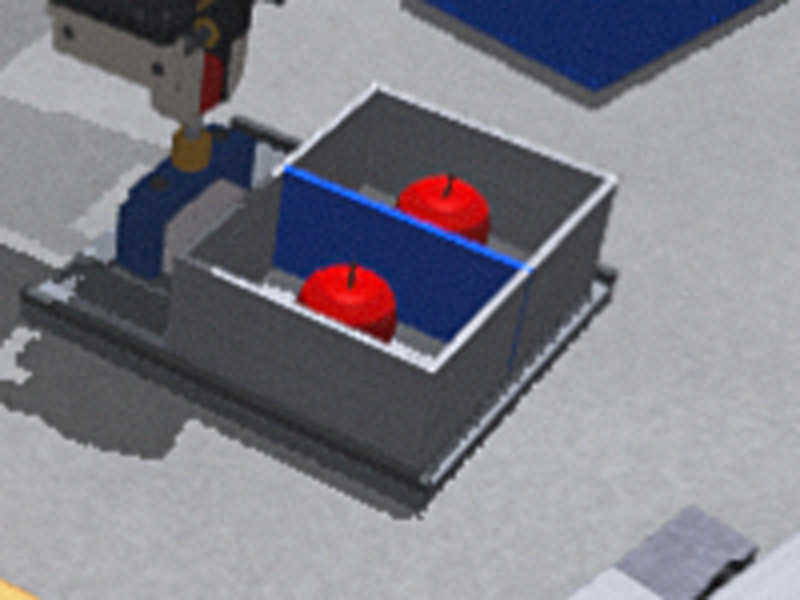

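The picture shows the knob raised in the fingers near (212,80), clear of the sleeve at (190,150). Both apples rest in their bays, at (345,300) and (442,210). The tool rose 20 mm and the pull is 16 N, so the plunger is at its stop. I'm handing in.

```bash
python3 -c "
from cell import ticket
print(ticket.hand_in())"
```

```text
the job is handed in; nothing more can be done
None
```

I handed the job in with one red apple at rest in each bay and the plunger held up at its 20 mm stop; the green apple was not touched, and the hand-in returned no verdict.

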